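# Secure the parts-counter lock box

### The arm

A 6-joint arm with a two-finger parallel gripper is mounted at the origin on the work surface. World frame = base frame: x ahead of the robot, y to its left, z up, the work surface at z = 0. Lengths are in m, angles in rad, forces in N, time in s.
With the tool pointing down it reaches from about 0.35 to 0.725 m from the base axis. Payload 4.3 kg.
Tool frame: the origin (TCP) lies on the mounting face of the last link; the fingertips stand 173 mm ahead of it and the grasp point (between the pads) lies 155 mm ahead of it (bot.tcp_to_tips is the distance from the TCP to the fingertips, in m); z points along the fingers, x is the direction in which the jaws open and shut, and the axes are right-handed (so a half turn about z gives the same grasp; the last joint's range is limited). The gripper opens to 85 mm and grips with 20 to 120 N. Pads are 22 mm wide; open, the fingers measure 114 mm over their backs; the gripper's body (76 mm by 85 mm) begins 54 mm behind the grasp point. The pads swing forward as they close: fully open they stand 13 mm farther back than shut.
Start: joints at [-1.375, 0.377, 0.081, 1.274, 0, 1.46], TCP at [0.173, -0.548, 0.405] pointing down, gripper open.
Joint ranges: [-2.72, 2.72], [-0.84, 1.66], [-1.02, 1.22], [-1.77, 2.12], [-1.37, 1.28], [-3.14, 3.14]. Speed limits (rad/s): [2.57, 2.57, 3.14, 3.14, 3.14, 3.14].

### API

Orientations are given as a unit quaternion [w, x, y, z].
In Python, from plant import bot gives the robot as it stands.
- The arm moves only by the tool drive_tool, never from a script. Its argument "series" is one flat list of numbers, 7 for each row, row after row: the shift along the tool's x, y, z in cm, then the turn, a rotation vector about the tool's x, y, z in rad, then the finger opening in cm, from 0 to 8.54. In form: [tx, ty, tz, wx, wy, wz, fingers, tx, ty, tz, wx, wy, wz, fingers, ...]. A call has exactly 5 rows; each row is the pose to reach, as a shift and turn from the pose measured when the call began, along the tool's axes at that moment; what a row does not reach only later rows make up. A row lasts 1/8 s, in which the tool goes at most 62.5 mm and 10.7 degrees, less where a joint would pass 70% of its speed; a pose out of reach is approached as far as the arm can. A call with a gripper value outside its range is refused whole. The fingers move at their own pace and stop on an object; "grip_force" is the grip in N (left out, the last holds). Time passes only in rows, so rows that repeat a pose let the fingers close, or fill a call up. It gives the time, the measured TCP pose, the force and the opening at its end, in the units of the state.
- bot.state(): the state, without advancing time (a new reading comes with each control period).
- bot.grab_frame(name): name is "scene" or "top" or "wrist"; returns a dict with "img" (400x640x3 uint8, red, green, blue), "K" (3x3 intrinsics, pixels), "k1" (the pictures are not rectified: a ray, as slopes to the right and down, at radius r is drawn at 1 + k1 r^2 times it, then the intrinsics apply), "T" (4x4, takes a point from camera to world coordinates). Camera axes: x right, y up, looking along -z (the intrinsics and any distortion apply to the point x, -y, -z); pixel columns grow to the right and rows downward; lengths in m; the calibration is good to about 2 mm. A picture is of the moment at which its call begins. There is no depth.
- bot.close_job(): hands the job in, once; it reports no verdict.
The state is a dict: "clock": time; "q": joint angles; "qd": joint speeds; "tau": joint torques, N m; "ee_pos": TCP position; "tool_rot": TCP orientation; "ft_force": force on the tool from outside, world axes, zero at the start; "moment": the same for the moment, N m; "opening": finger opening in m.
Only numpy, scipy, OpenCV 4.12 (cv2) and the standard library are available. Lean on these libraries where they do the work, as an engineer would, in place of code of your own. Each camera call takes 0.05 s, during which the arm holds its last target.

### The job

Lock the green steel box on the parts counter: one or two of its three push-lock bolts have been left out, which you cannot see under the sprung black caps, so feel each cap lightly and click home the bolts that are out, leaving the others locked. Then push the red keeper tab fully across to the left (as seen from the robot) and leave it there. Press and push gently with a fingertip, never with more than 25 N on the box, and leave the piston, the carton and the pen pot where they stand.

Things in the scene. Friction and masses are not known exactly. Their poses are not given: they have to be found in the camera images.
- lockbox: green steel lock box fixed to the counter, 160 (x) x 270 (y) x 75 mm high, flat grey deck on top; origin at the centre of its underside, z up, x from the red tab's side to the row of three black caps, y along that row towards the left-hand cap. Each cap hides a push-push bolt that is either locked (in) or out; every full press and let-go changes a bolt's state, a press that stops short changes nothing
- cap_left_top (a point): centre of the top of the left-hand (seen from the robot, +y) black cap at rest. Caps: 28 mm across, 24 mm proud of the deck, 75 mm apart; this point is fixed to the box. A cap always springs back to this height. Pressed lightly (0.5 to 1.5 N) it goes down 2 to 3 mm until it meets a bolt that is out, or about 9 mm until it meets a locked one; up to 4 N does not move a bolt
- cap_mid_top (a point): centre of the top of the middle black cap at rest (same cap; fixed to the box). Pressed on, a bolt resists with 5 N at first (7 N if it was locked), rising to 9 N, and clicks over when the cap is about 15 mm down; a rubber stop begins at about 17 mm, where the force soon passes 10 N. Let go: a bolt that was out now stays locked, one that was locked comes out
- cap_right_top (a point): centre of the top of the right-hand (-y) black cap at rest (same cap; fixed to the box)
- tab (a point): centre of the red keeper tab, an upright block 26 mm (box x) x 12 mm (box y) x 26 mm high (this point 14 mm above the deck, moving with the tab) 75 mm from the row of caps, on the deck; it slides along the box's +y axis with about 2 N of friction, pushed on its -y face
- keeper (a joint): travel of the red keeper tab along the box's +y axis, m: 0 = open, 0.024 = fully across (rubber end stop). While any bolt is out the keeper is blocked after 5 mm; once all three are locked it slides the whole way and stays where it is left
- piston: loose aluminium piston standing on the counter, 73 mm across, 62 mm high; origin at the centre of its underside; leave it alone
- carton: loose cardboard carton with a red label on its sides, 90 x 75 x 60 mm; origin at the centre of its underside; leave it alone
- pen_pot: loose terracotta-coloured pen pot, 76 mm across, 90 mm high (pens to 125 mm); origin at the centre of its underside; leave it alone

How it is judged:
By the outcome, as a careful person would: the job done as asked, in the order asked, and still so for the second after the job is handed in, with the robot touching nothing.
It also fails if it takes over 58 s, if anything falls off the work surface, if the arm or the gripper's body presses on something with over 40 N, if the wrist force passes 120 N, or if a joint passes its speed limit or range.

## Working session

There is one attempt and no reset: what is moved stays moved. The work goes in short steps, Python scripts to look and compute and a tool call to move; the robot and the scene stay as the last step left them, time stands still between calls to the robot, and variables do not carry over. Pictures are saved under pics/ and viewed, and the job is handed in when it is done.

Besides the shell and the picture viewer there is one more tool, called as name(argument=value, ...), one argument or row to a line, values as JSON. drive_tool: Moves the arm, as the interface text tells. Its arguments: {"type":"object","properties":{"series":{"type":"array"},"grip_force":{"type":"number"}},"required":["series"]}

```bash
ls; mkdir -p pics; python3 - <<'E'
from plant import bot
import cv2,numpy as np,pickle
print(bot.state(), bot.tcp_to_tips)
d={}
for n in ["scene","top","wrist"]:
    f=bot.grab_frame(n); d[n]=f
    cv2.imwrite(f"pics/{n}0.png",f["img"][:,:,::-1])
    print(n,f["K"].tolist(),f["k1"],np.round(f["T"],4).tolist())
pickle.dump(d,open("f0.pkl","wb"))
E
```

```text
pics
{'clock': 0.0, 'q': array([-1.37531003e+00,  3.78061198e-01,  7.96191125e-02,  1.27437750e+00,
        7.50359003e-07,  1.46050930e+00]), 'qd': array([-0.00125256, -0.00151986, -0.0010491 ,  0.00146941,  0.00072599,
        0.00016474]), 'tau': array([-1.25335286e-03, -4.63601661e+01,  2.69877201e+01,  2.09637964e-02,
        9.83003929e-06, -5.26198690e-06]), 'ee_pos': array([ 0.1730468 , -0.54802699,  0.40375894]), 'tool_rot': array([-6.84494575e-04,  8.06544912e-01, -5.91171956e-01, -7.44891705e-04]), 'ft_force': array([-0.39445233, -0.71512912,  0.25146459]), 'moment': array([ 0.01682837, -0.00194542, -0.01480856]), 'opening': 0.0853628072158663} 0.1734
scene [[373.2391127226189, 0.0, 323.9241626215384], [0.0, 373.2391127226189, 201.645248974738], [0.0, 0.0, 1.0]] 0.004691633546000332 [[0.8262, -0.4247, 0.3702, 0.9209], [0.5633, 0.6284, -0.5365, -0.5407], [-0.0048, 0.6518, 0.7584, 0.8551], [0.0, 0.0, 0.0, 1.0]]
top [[367.8376296116462, 0.0, 313.2838117039121], [0.0, 367.8376296116462, 201.59904541615842], [0.0, 0.0, 1.0]] 0.01330591148190819 [[0.0168, 0.9907, -0.1351, 0.3893], [-0.9998, 0.0154, -0.0115, -0.0069], [-0.0093, 0.1352, 0.9908, 1.0785], [0.0, 0.0, 0.0, 1.0]]
wrist [[346.9331012851588, 0.0, 324.33782391451757], [0.0, 346.9331012851588, 196.7226858608232], [0.0, 0.0, 1.0]] -0.06540216461023685 [[0.3021, 0.9172, 0.2598, 0.24], [-0.9533, 0.2913, 0.0802, -0.5268], [-0.0021, -0.2719, 0.9623, 0.3738], [0.0, 0.0, 0.0, 1.0]]
```

View pics/scene0.png

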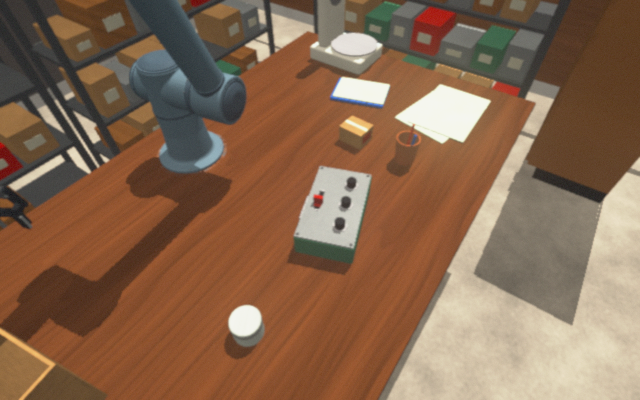

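View pics/top0.png

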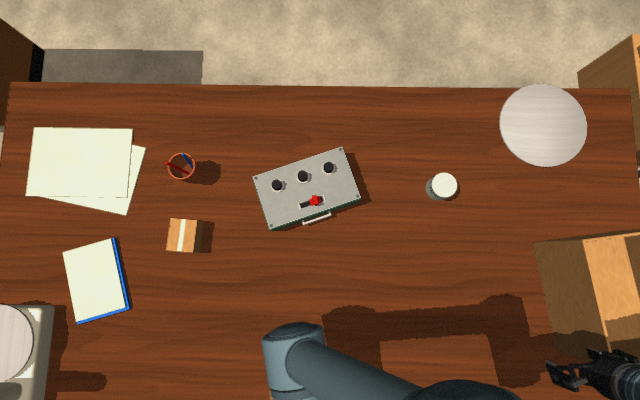

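The top view shows the box at centre: caps near (277,185), (303,176), (329,168), and the tab near (315,201). The carton (185,235), pot (181,166) and piston (443,187) are well clear.

```bash
cat > h.py <<'E'
import numpy as np,cv2
from scipy.spatial.transform import Rotation as R
def ray(f,u,v):
    K=f["K"];d=np.array([(u-K[0,2])/K[0,0],(v-K[1,2])/K[1,1]])
    s=d.copy()
    for _ in range(20): s=d/(1+f["k1"]*(s@s))
    T=f["T"]; return T[:3,3],T[:3,:3]@np.array([s[0],-s[1],-1.])
def onz(f,u,v,z):
    o,d=ray(f,u,v); return o+d*(z-o[2])/d[2]
def tri(fs,ps):
    A=np.zeros((3,3));b=np.zeros(3);L=[]
    for f,p in zip(fs,ps):
        o,d=ray(f,*p);d=d/np.linalg.norm(d);P=np.eye(3)-np.outer(d,d);A+=P;b+=P@o;L.append((o,P))
    x=np.linalg.solve(A,b); return x,[np.linalg.norm(P@(x-o)) for o,P in L]
def rot(st): 
    w,x,y,z=st["tool_rot"]; return R.from_quat([x,y,z,w]).as_matrix()
E
python3 - <<'E'
import pickle
from h import *
d=pickle.load(open("f0.pkl","rb"))
for n,roi in [("top",(245,140,370,235)),("scene",(290,160,375,262))]:
    im=d[n]["img"];x0,y0,x1,y1=roi;c=im[y0:y1,x0:x1].astype(int)
    dark=(c.max(2)<60).astype(np.uint8); red=((c[...,0]>120)&(c[...,1]<70)&(c[...,2]<70)).astype(np.uint8)
    for nm,m in [("dark",dark),("red",red)]:
        k,_,s,ce=cv2.connectedComponentsWithStats(m)
        for i in range(1,k):
            if s[i,4]>15: print(n,nm,s[i][:4]+[x0,y0,0,0],s[i,4],np.round(ce[i]+[x0,y0],1))
    cv2.imwrite(f"pics/{n}_z.png",cv2.resize(im[y0:y1,x0:x1,::-1],None,fx=5.5,fy=5.5,interpolation=cv2.INTER_CUBIC)[:600,:800])
E
```

```text
top dark [324 162   9  11] 77 [328.  167.3]
top dark [298 171   9  10] 76 [302.2 175.7]
top dark [272 180  10  10] 75 [276.4 184.7]
top dark [272 197  90  34] 223 [316.6 214.9]
top dark [300 201  10   7] 34 [304.5 204.2]
top red [293 140  44  14] 234 [314. 148.]
top red [342 144   7   6] 20 [344.9 146.4]
top red [245 150  65  16] 377 [273.2 157.4]
top red [355 150  15  16] 126 [362.5 156.8]
top red [254 168  17   3] 37 [261.7 168.9]
top red [364 178   6  12] 29 [367.4 183.1]
top red [245 181  12  16] 107 [249.8 188.6]
top red [309 195  12  11] 76 [314.3 200.1]
top red [245 205  16   4] 43 [252.5 206.6]
top red [358 206  12   4] 26 [363.6 207.4]
top red [245 210  18   6] 72 [253.5 212.8]
top red [336 212  34  11] 184 [353.9 217.1]
top red [245 216  15   7] 58 [251.4 219. ]
top red [260 217   5   6] 18 [262.4 219.9]
top red [313 225  12   5] 26 [319.5 226.5]
top red [326 224  44   8] 203 [349.5 227.6]
scene red [315 195   7   5] 27 [318.4 197.1]
```

View pics/top_z.png

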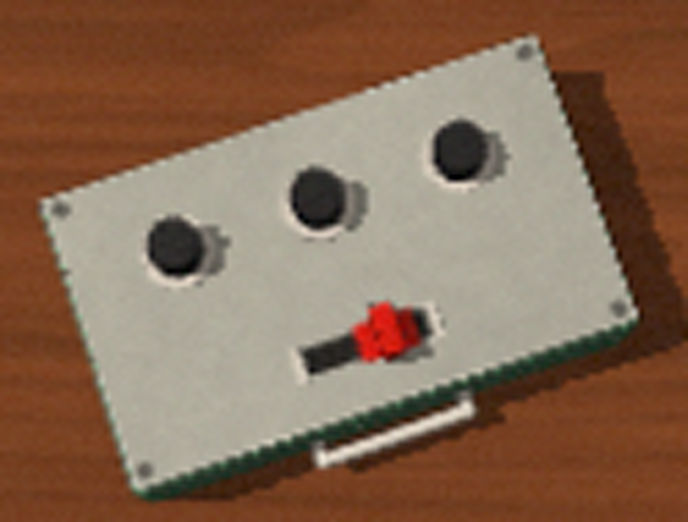

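View pics/scene_z.png

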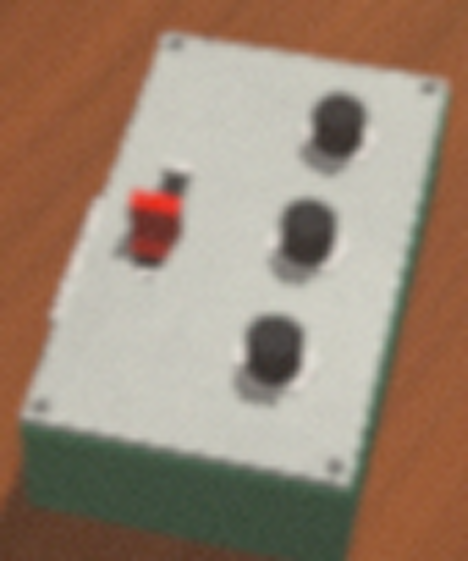

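```bash
python3 - <<'E'
import pickle
from h import *
d=pickle.load(open("f0.pkl","rb"));t=d["top"];s=d["scene"]
z=lambda p:(245+(p[0]+.5)/5.5-.5,140+(p[1]+.5)/5.5-.5)
zs=lambda p:(290+(p[0]+.5)/5.5-.5,160+(p[1]+.5)/5.5-.5)
C=np.array([onz(t,*z(p),.075) for p in [(42,203),(540,37),(637,318),(138,488)]])
Cs=np.array([onz(s,*zs(p),.075) for p in [(168,33),(450,80),(352,488),(25,422)]]) # +y-x, +y+x, -y+x, -y-x
print(C.round(4),C.mean(0),[np.linalg.norm(C[i]-C[i-1]) for i in range(4)])
print(Cs.round(4),Cs.mean(0),[np.linalg.norm(Cs[i]-Cs[i-1]) for i in range(4)])
yv=C[0]+C[3]-C[1]-C[2];print("yaw y-axis",np.degrees(np.arctan2(-yv[0],yv[1])))
yv=Cs[0]+Cs[1]-Cs[2]-Cs[3];print("yaw",np.degrees(np.arctan2(-yv[0],yv[1])))
P=[]
for p,q in [((276.4,184.7),(340,112)),((302.2,175.7),(310,217)),((328,167.3),(275,333))]:
    x,e=tri([t,s],[p,zs(q)]);print("tri",x.round(4),np.round(e,4),"top@.097",onz(t,*p,.094).round(4),"scene",onz(s,*zs(q),.099).round(4));P.append(onz(t,*p,.094))
P=np.array(P);print(np.linalg.norm(np.diff(P,axis=0),axis=1),np.degrees(np.arctan2(-(P[0]-P[2])[0],(P[0]-P[2])[1])))
print("tab", onz(t,314.3,200.1,.095), onz(s,*zs((155,200)),.102))
E
```

```text
[[ 0.5939  0.1758  0.075 ]
 [ 0.684  -0.0755  0.075 ]
 [ 0.5397 -0.1249  0.075 ]
 [ 0.4506  0.1225  0.075 ]] [0.56707148 0.02447413 0.075     ] [np.float64(0.15287661403867164), np.float64(0.26690813936117613), np.float64(0.15250169857450535), np.float64(0.26287636527723673)]
[[ 0.4502  0.1229  0.075 ]
 [ 0.5957  0.1774  0.075 ]
 [ 0.6874 -0.074   0.075 ]
 [ 0.5428 -0.1279  0.075 ]] [0.56902764 0.02461464 0.075     ] [np.float64(0.26729037198083455), np.float64(0.1554105309733819), np.float64(0.2676303840389253), np.float64(0.15433457329426342)]
yaw y-axis 19.76649966904907
yaw 20.169714092305018
tri [0.5686 0.1059 0.0959] [0.0008 0.0008] top@.097 [0.5683 0.1056 0.094 ] scene [0.5705 0.1039 0.099 ]
tri [0.5942 0.0362 0.0967] [0.0006 0.0006] top@.097 [0.5943 0.0359 0.094 ] scene [0.5956 0.0349 0.099 ]
tri [ 0.6187 -0.0337  0.0963] [0.0007 0.0007] top@.097 [ 0.6188 -0.0342  0.094 ] scene [ 0.6202 -0.0349  0.099 ]
[0.0743777  0.07423241] 19.8439187373476
tab [0.52746896 0.00180017 0.095     ] [ 5.28124739e-01 -4.93318497e-04  1.02000000e-01]
```

```bash
cat >> h.py <<'E'
YAW=np.radians(20)
BX=np.array([np.cos(YAW),np.sin(YAW),0]);BY=np.array([-np.sin(YAW),np.cos(YAW),0])
CAP=dict(L=[.5693,.105],M=[.5948,.0355],R=[.6195,-.0345],)
def plan(xy,ztip,st=None):
    from plant import bot
    st=st or bot.state()
    M=rot(st);z=np.array([0,0,-1.]);x=BX;y=np.cross(z,x)
    G=np.stack([x,y,z],1)
    p=np.array([*xy,ztip+bot.tcp_to_tips])
    print("shift cm",(M.T@(p-st["ee_pos"])*100).round(2),"turn",R.from_matrix(M.T@G).as_rotvec().round(4))
    print("t",st["clock"],"tip",(st["ee_pos"]+M[:,2]*bot.tcp_to_tips).round(4),"F",st["ft_force"].round(2),"open",round(st["opening"],4))
E
python3 -c "
from h import *
plan(CAP['R'],.125)"
```

```text
shift cm [-35.52 -58.03  10.62] turn [-1.3000e-03  1.1000e-03 -1.6141e+00]
t 0.15 tip [ 0.173  -0.5479  0.2306] F [ 0.71 -0.35 -0.28] open 0.0854
```

drive_tool(
  series=[-35.5,-58.0,5,0,0,-1.614,0,-35.5,-58.0,5,0,0,-1.614,0,-35.5,-58.0,5,0,0,-1.614,0,-35.5,-58.0,5,0,0,-1.614,0,-35.5,-58.0,5,0,0,-1.614,0],
  grip_force=40,
)

```text
clock: 0.78
ee_pos: [0.3784, -0.3113, 0.3815]
tool_rot: [-0.0, 0.987, -0.16, 0.0]
ft_force: [1.3, -0.6, 0.7]
opening: 0.0001
```

```bash
python3 -c "
from h import *
plan(CAP['R'],.125)"
```

```text
shift cm [ 14.12 -33.88   8.34] turn [-1.000e-03 -2.000e-04 -6.707e-01]
t 0.775 tip [ 0.3785 -0.3112  0.2081] F [ 1.33 -0.61  0.68] open 0.0001
```

drive_tool(
  series=[14.1,-33.9,5,0,0,-0.67,0,14.1,-33.9,5,0,0,-0.67,0,14.1,-33.9,5,0,0,-0.67,0,14.1,-33.9,5,0,0,-0.67,0,14.1,-33.9,7,0,0,-0.67,0],
)

```text
clock: 1.4
ee_pos: [0.5806, -0.079, 0.3305]
tool_rot: [0.0, 0.985, 0.174, 0.001]
ft_force: [1.7, -1.0, 0.2]
opening: -0.0
```

```bash
python3 -c "
from h import *
plan(CAP['R'],.125)"
```

```text
shift cm [ 5.17 -2.85  3.22] turn [ 0.0004 -0.0019  0.0002]
t 1.4 tip [ 0.5809 -0.0789  0.1571] F [ 1.65 -0.97  0.2 ] open -0.0
```

drive_tool(
  series=[5.2,-2.85,3.0,0,0,0,0,5.2,-2.85,3.0,0,0,0,0,5.2,-2.85,3.0,0,0,0,0,5.2,-2.85,3.0,0,0,0,0,5.2,-2.85,3.0,0,0,0,0],
)

```text
clock: 2.02
ee_pos: [0.6194, -0.0356, 0.3016]
tool_rot: [0.0, 0.985, 0.173, 0.002]
ft_force: [0.6, 0.2, -0.1]
opening: -0.0003
```

```bash
python3 - <<'E'
from h import *
from plant import bot
plan(CAP['R'],.105)
for n in ["wrist","top","scene"]:
    f=bot.grab_frame(n); cv2.imwrite(f"pics/{n}1.png",f["img"][:,:,::-1])
plan(CAP['R'],.105)
E
```

```text
shift cm [ 0.05 -0.11  2.32] turn [ 0.0011 -0.0029 -0.0017]
t 2.025 tip [ 0.6199 -0.0357  0.1282] F [ 0.59  0.16 -0.08] open -0.0003
shift cm [ 0.02 -0.07  2.28] turn [ 0.0008 -0.0026 -0.001 ]
t 2.175 tip [ 0.62   -0.0351  0.1278] F [-0.73 -0.84 -0.03] open 0.0002
```

View pics/wrist1.png

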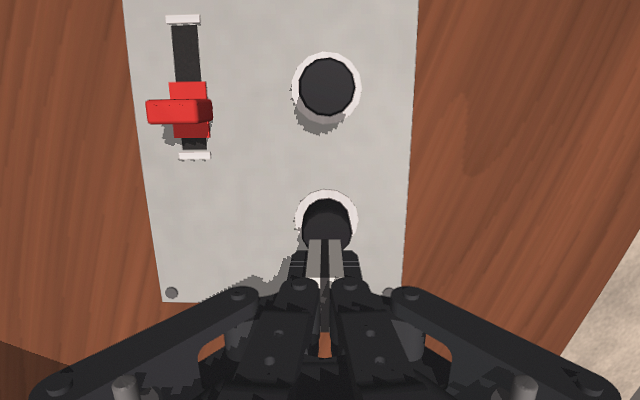

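View pics/scene1.png

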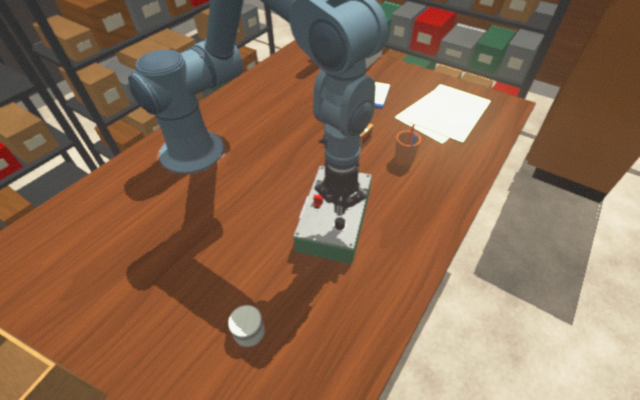

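```bash
python3 - <<'E'
from h import *
from plant import bot
f=bot.grab_frame("wrist"); 
print(onz(f,327,87,.099),onz(f,326,222,.099))
im=f["img"].astype(int)
red=((im[...,0]>120)&(im[...,1]<70)&(im[...,2]<70)).astype(np.uint8)
print(onz(f,179,111,.102), "neg face bottom-ish corners (174,137)->",onz(f,192,137,.080))
plan(CAP['R'],.100)
E
```

```text
[0.59689718 0.03595143 0.099     ] [ 0.61984441 -0.02822075  0.099     ]
[0.53377383 0.0016754  0.102     ] neg face bottom-ish corners (174,137)-> [ 0.53588493 -0.01329239  0.08      ]
shift cm [ 0.01 -0.05  2.77] turn [ 0.0007 -0.0025 -0.0007]
t 2.225 tip [ 0.62   -0.035   0.1277] F [-0.31  0.88 -0.56] open -0.0002
```

drive_tool(
  series=[0,0,1.2,0,0,0,0,0,0,2.2,0,0,0,0,0,0,2.5,0,0,0,0,0,0,2.5,0,0,0,0,0,0,2.5,0,0,0,0],
)

```text
clock: 2.85
ee_pos: [0.6198, -0.035, 0.2763]
tool_rot: [0.0, 0.985, 0.173, 0.001]
ft_force: [0.3, 0.5, -1.1]
opening: -0.0002
```

```bash
python3 -c "
from h import *
plan(CAP['R'],.098)"
```

```text
shift cm [-0.01 -0.05  0.49] turn [ 0.0009 -0.0029 -0.0006]
t 2.85 tip [ 0.6203 -0.0349  0.1029] F [ 0.32  0.46 -1.09] open -0.0002
```

drive_tool(
  series=[0,0,0.2,0,0,0,0,0,0,0.4,0,0,0,0,0,0,0.6,0,0,0,0,0,0,0.6,0,0,0,0,0,0,0.6,0,0,0,0],
)

```text
clock: 3.48
ee_pos: [0.6197, -0.0349, 0.2703]
tool_rot: [0.0, 0.985, 0.173, 0.001]
ft_force: [-0.0, 0.1, 0.5]
opening: -0.0001
```

drive_tool(
  series=[0,0,0.1,0,0,0,0,0,0,0.1,0,0,0,0,0,0,0.1,0,0,0,0,0,0,0.1,0,0,0,0,0,0,0.1,0,0,0,0],
)

```text
clock: 4.1
ee_pos: [0.6197, -0.035, 0.2693]
tool_rot: [0.0, 0.985, 0.173, 0.001]
ft_force: [-0.3, 0.1, 0.8]
opening: 0.0
```

drive_tool(
  series=[0,0,0.1,0,0,0,0,0,0,0.1,0,0,0,0,0,0,0.1,0,0,0,0,0,0,0.1,0,0,0,0,0,0,0.1,0,0,0,0],
)

```text
clock: 4.72
ee_pos: [0.6197, -0.0349, 0.2683]
tool_rot: [0.0, 0.985, 0.173, 0.001]
ft_force: [-0.4, 0.0, 0.8]
opening: 0.0003
```

drive_tool(
  series=[0,0,0.1,0,0,0,0,0,0,0.1,0,0,0,0,0,0,0.1,0,0,0,0,0,0,0.1,0,0,0,0,0,0,0.1,0,0,0,0],
)

```text
clock: 5.35
ee_pos: [0.6197, -0.0349, 0.2673]
tool_rot: [0.0, 0.985, 0.173, 0.001]
ft_force: [0.2, -0.5, 0.2]
opening: -0.0003
```

drive_tool(
  series=[0,0,0.1,0,0,0,0,0,0,0.15,0,0,0,0,0,0,0.15,0,0,0,0,0,0,0.15,0,0,0,0,0,0,0.15,0,0,0,0],
)

```text
clock: 5.98
ee_pos: [0.6197, -0.035, 0.2658]
tool_rot: [0.0, 0.985, 0.173, 0.001]
ft_force: [0.2, 0.7, 0.3]
opening: 0.0003
```

drive_tool(
  series=[0,0,0.1,0,0,0,0,0,0,0.1,0,0,0,0,0,0,0.1,0,0,0,0,0,0,0.1,0,0,0,0,0,0,0.1,0,0,0,0],
)

```text
clock: 6.6
ee_pos: [0.6197, -0.0349, 0.2649]
tool_rot: [0.0, 0.985, 0.173, 0.001]
ft_force: [0.9, 0.5, 0.4]
opening: 0.0001
```

```bash
python3 - <<'E'
from h import *
from plant import bot
F=[]
for i in range(4):
    f=bot.grab_frame("wrist"); F.append(bot.state()["ft_force"][2])
print(F)
cv2.imwrite("pics/w2.png",f["img"][:,:,::-1])
plan(CAP['R'],.098)
E
```

```text
[np.float64(0.48838390213876054), np.float64(0.8251619741302387), np.float64(1.0810426571257508), np.float64(0.4119144943818184)]
shift cm [-0.   -0.05 -0.66] turn [ 0.0008 -0.0027 -0.0007]
t 6.8 tip [ 0.6202 -0.0349  0.0914] F [0.03 0.19 0.41] open 0.0001
```

View pics/w2.png

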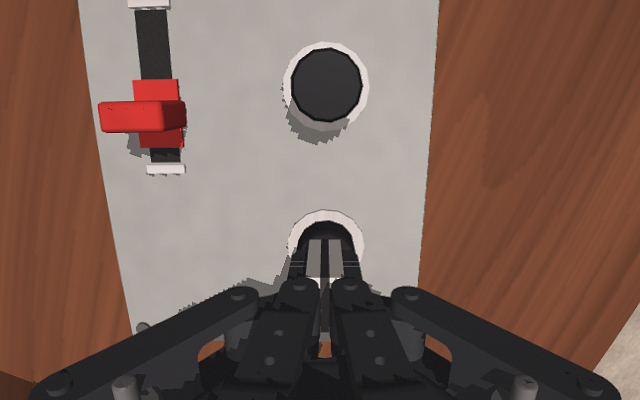

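```bash
python3 - <<'E'
from h import *
plan([.5953,.0357],.098)
E
```

```text
shift cm [ 0.12 -7.47 -0.66] turn [ 0.0008 -0.0027 -0.0007]
t 6.8 tip [ 0.6202 -0.0349  0.0914] F [0.03 0.19 0.41] open 0.0001
```

drive_tool(
  series=[0,0,-2.2,0,0,0,0,0,-3.5,-2.2,0,0,0,0,0.1,-7.5,-2.2,0,0,0,0,0.1,-7.5,-2.0,0,0,0,0,0.1,-7.5,-1.5,0,0,0,0],
)

```text
clock: 7.42
ee_pos: [0.5953, 0.0357, 0.2798]
tool_rot: [0.001, 0.985, 0.173, 0.002]
ft_force: [0.4, -0.7, 0.7]
opening: 0.0
```

```bash
python3 - <<'E'
from h import *
plan([.5953,.0357],.097)
E
```

```text
shift cm [-0.01  0.    0.94] turn [ 0.0017 -0.0034 -0.0003]
t 7.425 tip [0.596  0.0357 0.1064] F [ 0.37 -0.67  0.65] open 0.0
```

drive_tool(
  series=[0,0,0.4,0,0,0,0,0,0,0.8,0,0,0,0,0,0,1.1,0,0,0,0,0,0,1.1,0,0,0,0,0,0,1.1,0,0,0,0],
)

```text
clock: 8.05
ee_pos: [0.5954, 0.0357, 0.2689]
tool_rot: [0.001, 0.985, 0.173, 0.002]
ft_force: [-0.8, -1.1, 0.5]
opening: -0.0004
```

drive_tool(
  series=[0,0,0.05,0,0,0,0,0,0,0.1,0,0,0,0,0,0,0.1,0,0,0,0,0,0,0.1,0,0,0,0,0,0,0.1,0,0,0,0],
)

```text
clock: 8.68
ee_pos: [0.5954, 0.0357, 0.268]
tool_rot: [0.001, 0.985, 0.173, 0.002]
ft_force: [0.5, -0.1, 0.2]
opening: -0.0004
```

drive_tool(
  series=[0,0,0.05,0,0,0,0,0,0,0.1,0,0,0,0,0,0,0.1,0,0,0,0,0,0,0.1,0,0,0,0,0,0,0.1,0,0,0,0],
)

```text
clock: 9.3
ee_pos: [0.5955, 0.0357, 0.267]
tool_rot: [0.001, 0.985, 0.173, 0.002]
ft_force: [-0.5, -0.3, 0.9]
opening: 0.0001
```

drive_tool(
  series=[0,0,0.05,0,0,0,0,0,0,0.1,0,0,0,0,0,0,0.1,0,0,0,0,0,0,0.1,0,0,0,0,0,0,0.1,0,0,0,0],
)

```text
clock: 9.93
ee_pos: [0.5954, 0.0357, 0.266]
tool_rot: [0.001, 0.985, 0.173, 0.002]
ft_force: [0.3, -0.2, 0.0]
opening: -0.0001
```

drive_tool(
  series=[0,0,0.05,0,0,0,0,0,0,0.1,0,0,0,0,0,0,0.1,0,0,0,0,0,0,0.1,0,0,0,0,0,0,0.1,0,0,0,0],
)

```text
clock: 10.55
ee_pos: [0.5955, 0.0357, 0.265]
tool_rot: [0.001, 0.985, 0.173, 0.002]
ft_force: [-0.2, 0.5, 1.3]
opening: 0.0
```

```bash
python3 - <<'E'
from h import *
plan([.5697,.1055],.099)
E
```

```text
shift cm [-0.03 -7.44 -0.75] turn [ 0.0017 -0.0036 -0.0005]
t 10.55 tip [0.5962 0.0356 0.0916] F [-0.21  0.48  1.25] open 0.0
```

drive_tool(
  series=[0,0,-2.2,0,0,0,0,0,-3.5,-2.2,0,0,0,0,0,-7.45,-2.2,0,0,0,0,0,-7.45,-2.0,0,0,0,0,0,-7.45,-1.5,0,0,0,0],
)

```text
clock: 11.18
ee_pos: [0.5702, 0.1056, 0.2799]
tool_rot: [0.001, 0.985, 0.174, 0.002]
ft_force: [-0.1, -0.6, -0.1]
opening: -0.0
```

drive_tool(
  series=[0,0,0.4,0,0,0,0,0,0,0.7,0,0,0,0,0,0,0.8,0,0,0,0,0,0,0.8,0,0,0,0,0,0,0.8,0,0,0,0],
)

```text
clock: 11.8
ee_pos: [0.5703, 0.1055, 0.2721]
tool_rot: [0.001, 0.985, 0.173, 0.002]
ft_force: [0.5, 0.8, -0.2]
opening: -0.0002
```

drive_tool(
  series=[0,0,0.05,0,0,0,0,0,0,0.1,0,0,0,0,0,0,0.1,0,0,0,0,0,0,0.1,0,0,0,0,0,0,0.1,0,0,0,0],
)

```text
clock: 12.42
ee_pos: [0.5704, 0.1055, 0.2711]
tool_rot: [0.001, 0.985, 0.173, 0.003]
ft_force: [0.8, -0.9, 0.8]
opening: 0.0003
```

drive_tool(
  series=[0,0,0.05,0,0,0,0,0,0,0.1,0,0,0,0,0,0,0.1,0,0,0,0,0,0,0.1,0,0,0,0,0,0,0.1,0,0,0,0],
)

```text
clock: 13.05
ee_pos: [0.5704, 0.1055, 0.2702]
tool_rot: [0.001, 0.985, 0.174, 0.003]
ft_force: [-1.3, -0.7, 2.0]
opening: 0.0001
```

drive_tool(
  series=[0,0,0.05,0,0,0,0,0,0,0.05,0,0,0,0,0,0,0.05,0,0,0,0,0,0,0.05,0,0,0,0,0,0,0.05,0,0,0,0],
)

```text
clock: 13.68
ee_pos: [0.5704, 0.1055, 0.2698]
tool_rot: [0.001, 0.985, 0.173, 0.003]
ft_force: [-0.9, -0.2, 4.6]
opening: -0.0003
```

drive_tool(
  series=[0,0,0.3,0,0,0,0,0,0,0.6,0,0,0,0,0,0,0.9,0,0,0,0,0,0,1.2,0,0,0,0,0,0,1.2,0,0,0,0],
)

```text
clock: 14.3
ee_pos: [0.5704, 0.1055, 0.258]
tool_rot: [0.001, 0.985, 0.173, 0.003]
ft_force: [-1.8, -0.4, 7.0]
opening: 0.0003
```

drive_tool(
  series=[0,0,0.1,0,0,0,0,0,0,0.18,0,0,0,0,0,0,0.18,0,0,0,0,0,0,0.18,0,0,0,0,0,0,0.18,0,0,0,0],
)

```text
clock: 14.92
ee_pos: [0.5704, 0.1056, 0.2566]
tool_rot: [0.001, 0.985, 0.174, 0.003]
ft_force: [-2.5, 0.1, 7.5]
opening: 0.0001
```

drive_tool(
  series=[0,0,0.06,0,0,0,0,0,0,0.12,0,0,0,0,0,0,0.12,0,0,0,0,0,0,0.12,0,0,0,0,0,0,0.12,0,0,0,0],
)

```text
clock: 15.55
ee_pos: [0.5704, 0.1055, 0.2559]
tool_rot: [0.001, 0.985, 0.174, 0.003]
ft_force: [-3.3, -0.5, 9.2]
opening: 0.0003
```

drive_tool(
  series=[0,0,0.1,0,0,0,0,0,0,0.15,0,0,0,0,0,0,0.15,0,0,0,0,0,0,0.15,0,0,0,0,0,0,0.15,0,0,0,0],
)

```text
clock: 16.18
ee_pos: [0.5703, 0.1056, 0.2551]
tool_rot: [0.001, 0.985, 0.174, 0.003]
ft_force: [-3.5, -0.3, 9.5]
opening: 0.0002
```

drive_tool(
  series=[0,0,0.1,0,0,0,0,0,0,0.15,0,0,0,0,0,0,0.15,0,0,0,0,0,0,0.15,0,0,0,0,0,0,0.15,0,0,0,0],
)

```text
clock: 16.8
ee_pos: [0.5702, 0.1056, 0.2546]
tool_rot: [0.001, 0.985, 0.174, 0.003]
ft_force: [-5.3, -0.1, 12.4]
opening: -0.0
```

Force now rises past 12 N at about 18 mm, so this is the rubber stop. Next I release and re-feel the cap.

drive_tool(
  series=[0,0,-0.8,0,0,0,0,0,0,-1.6,0,0,0,0,0,0,-2.2,0,0,0,0,0,0,-2.2,0,0,0,0,0,0,-2.2,0,0,0,0],
)

```text
clock: 17.42
ee_pos: [0.5699, 0.1056, 0.2762]
tool_rot: [0.001, 0.985, 0.174, 0.003]
ft_force: [-0.5, -0.3, -0.5]
opening: -0.0004
```

```bash
python3 - <<'E'
from h import *
plan([.5700,.1055],.095)
E
```

```text
shift cm [-0.    0.01  0.78] turn [ 0.0029 -0.0055 -0.0003]
t 17.425 tip [0.571  0.1054 0.1028] F [-0.54 -0.29 -0.46] open -0.0004
```

drive_tool(
  series=[0,0,0.3,0,-0.005,0,0,0,0,0.5,0,-0.005,0,0,0,0,0.65,0,-0.005,0,0,0,0,0.65,0,-0.005,0,0,0,0,0.65,0,-0.005,0,0],
)

```text
clock: 18.05
ee_pos: [0.57, 0.1056, 0.2697]
tool_rot: [0.001, 0.985, 0.174, 0.001]
ft_force: [-1.1, -0.0, 1.0]
opening: 0.0001
```

drive_tool(
  series=[0,0,0.05,0,0,0,0,0,0,0.1,0,0,0,0,0,0,0.1,0,0,0,0,0,0,0.1,0,0,0,0,0,0,0.1,0,0,0,0],
)

```text
clock: 18.68
ee_pos: [0.5701, 0.1055, 0.2688]
tool_rot: [0.001, 0.985, 0.174, 0.001]
ft_force: [1.0, 0.0, 0.8]
opening: 0.0001
```

drive_tool(
  series=[0,0,0.05,0,0,0,0,0,0,0.1,0,0,0,0,0,0,0.1,0,0,0,0,0,0,0.1,0,0,0,0,0,0,0.1,0,0,0,0],
)

```text
clock: 19.3
ee_pos: [0.57, 0.1056, 0.2678]
tool_rot: [0.001, 0.985, 0.174, 0.001]
ft_force: [-0.4, 0.2, 0.6]
opening: 0.0
```

```bash
python3 - <<'E'
from h import *
plan([.5385,-.0271],.125)
E
```

```text
shift cm [-7.5  11.4  -3.03] turn [ 0.0029 -0.0008 -0.0002]
t 19.3 tip [0.5703 0.1052 0.0944] F [-0.4   0.15  0.57] open 0.0
```

drive_tool(
  series=[0,0,-3.0,0,0,0,0,-1.0,1.5,-3.0,0,0,0,0,-4.0,6.5,-3.0,0,0,0,0,-7.5,11.4,-3.0,0,0,0,0,-7.5,11.4,-3.0,0,0,0,0],
)

```text
clock: 19.92
ee_pos: [0.5369, -0.031, 0.2973]
tool_rot: [0.002, 0.985, 0.17, -0.0]
ft_force: [-0.2, 0.6, 0.4]
opening: 0.0
```

```bash
python3 - <<'E'
from h import *
from plant import bot
f=bot.grab_frame("wrist"); cv2.imwrite("pics/w3.png",f["img"][:,:,::-1])
plan([.5385,-.0271],.088)
E
```

```text
shift cm [ 0.17 -0.18  3.6 ] turn [ 0.0021  0.0003 -0.0045]
t 19.975 tip [ 0.5375 -0.0296  0.124 ] F [-0.47  0.25 -0.58] open 0.0003
```

View pics/w3.png

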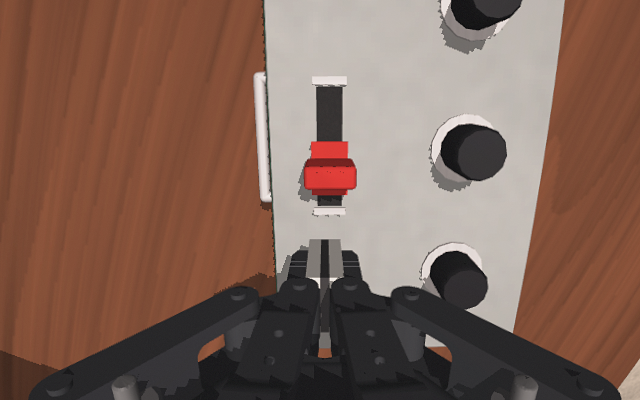

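The wrist view shows the tab at (330,175), straight ahead of the fingertips at (326,250). I descend behind it.

drive_tool(
  series=[0,0,1.5,0,0,0,0,0,0,3.0,0,0,0,0,0,0,3.6,0,0,0,0,0,0,3.6,0,0,0,0,0,0,3.6,0,0,0,0],
)

```text
clock: 20.6
ee_pos: [0.5378, -0.029, 0.2616]
tool_rot: [0.001, 0.985, 0.172, 0.0]
ft_force: [-1.1, 0.2, 0.9]
opening: -0.0
```

```bash
python3 - <<'E'
from h import *
from plant import bot
f=bot.grab_frame("wrist"); cv2.imwrite("pics/w4.png",f["img"][:,:,::-1])
c=np.array([.5282,.0011]); plan(c-.016*BY[:2],.088); plan(c+.007*BY[:2],.088)
E
```

```text
shift cm [ 0.12 -1.57  0.04] turn [ 0.0026 -0.0005 -0.004 ]
t 20.65 tip [ 0.5381 -0.0295  0.0884] F [ 0.29  0.55 -0.17] open -0.0
shift cm [ 0.11 -3.87  0.03] turn [ 0.0026 -0.0005 -0.004 ]
t 20.65 tip [ 0.5381 -0.0295  0.0884] F [ 0.29  0.55 -0.17] open -0.0
```

View pics/w4.png

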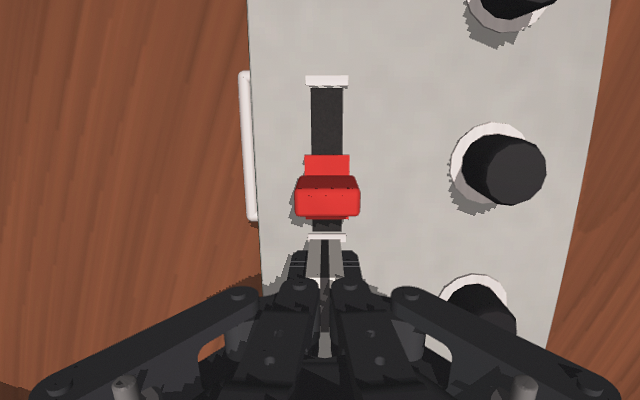

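drive_tool(
  series=[0.1,-0.5,0,0,0,0,0,0.1,-1.0,0,0,0,0,0,0.1,-1.5,0,0,0,0,0,0.1,-1.9,0,0,0,0,0,0.1,-2.2,0,0,0,0,0],
)

```text
clock: 21.28
ee_pos: [0.5314, -0.0081, 0.262]
tool_rot: [0.002, 0.985, 0.172, 0.001]
ft_force: [0.6, -2.4, 1.2]
opening: -0.0001
```

drive_tool(
  series=[0,-0.2,0,0,0,0,0,0,-0.4,0,0,0,0,0,0,-0.6,0,0,0,0,0,0,-0.8,0,0,0,0,0,0,-0.8,0,0,0,0,0],
)

```text
clock: 21.9
ee_pos: [0.5287, -0.0003, 0.262]
tool_rot: [0.001, 0.985, 0.172, 0.001]
ft_force: [0.4, -0.5, 0.4]
opening: 0.0001
```

```bash
python3 - <<'E'
from h import *
from plant import bot
f=bot.grab_frame("wrist"); cv2.imwrite("pics/w5.png",f["img"][:,:,::-1])
c=np.array([.5282,.0011]); plan(c+.007*BY[:2],.088)
E
```

```text
shift cm [ 0.   -0.85  0.05] turn [ 0.0029 -0.0009 -0.0039]
t 21.95 tip [ 0.529  -0.0007  0.0885] F [ 0.56 -0.48  1.42] open 0.0
```

View pics/w5.png

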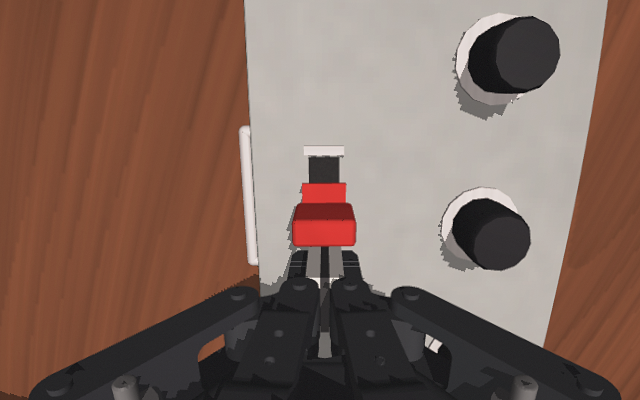

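The tab has moved well past the 5 mm block point, so I continue.

drive_tool(
  series=[0,-0.2,0,0,0,0,0,0,-0.4,0,0,0,0,0,0,-0.6,0,0,0,0,0,0,-0.7,0,0,0,0,0,0,-0.7,0,0,0,0,0],
)

```text
clock: 22.58
ee_pos: [0.5265, 0.0057, 0.2619]
tool_rot: [0.003, 0.985, 0.171, 0.001]
ft_force: [1.5, -5.3, -0.3]
opening: 0.0002
```

drive_tool(
  series=[0,-0.05,0,0,0,0,0,0,-0.1,0,0,0,0,0,0,-0.15,0,0,0,0,0,0,-0.2,0,0,0,0,0,0,-0.2,0,0,0,0,0],
)

```text
clock: 23.2
ee_pos: [0.5264, 0.0065, 0.262]
tool_rot: [0.005, 0.985, 0.171, 0.001]
ft_force: [0.9, -8.2, -1.2]
opening: -0.0001
```

drive_tool(
  series=[0,-0.1,0,0,0,0,0,0,-0.15,0,0,0,0,0,0,-0.15,0,0,0,0,0,0,-0.15,0,0,0,0,0,0,-0.15,0,0,0,0,0],
)

```text
clock: 23.82
ee_pos: [0.5262, 0.007, 0.2621]
tool_rot: [0.007, 0.985, 0.171, 0.001]
ft_force: [1.9, -7.0, -1.0]
opening: 0.0001
```

drive_tool(
  series=[0,0.6,0,0,0,0,0,0,2.0,0,0,0,0,0,0,2.5,-1.5,0,0,0,0,0,2.5,-5,0,0,0,0,0,2.5,-7,0,0,0,0],
)

```text
clock: 24.45
ee_pos: [0.5348, -0.0162, 0.3338]
tool_rot: [0.006, 0.985, 0.17, 0.002]
ft_force: [0.3, 0.1, -0.0]
opening: -0.0003
```

```bash
python3 - <<'E'
from h import *
from plant import bot
f=bot.grab_frame("wrist"); cv2.imwrite("pics/w6.png",f["img"][:,:,::-1])
plan([.53,0],.15)
E
```

```text
shift cm [ 0.02 -1.73  1.25] turn [ 0.0146 -0.0044 -0.0064]
t 24.5 tip [ 0.5371 -0.0183  0.1628] F [0.41 0.59 2.3 ] open 0.0002
```

View pics/w6.png

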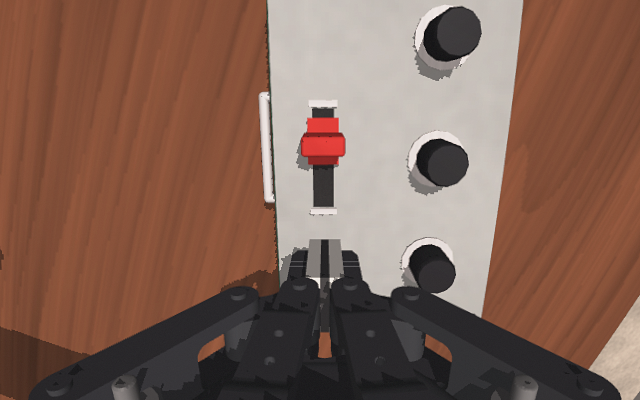

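```bash
python3 - <<'E'
from h import *
from plant import bot
f=bot.grab_frame("wrist");im=f["img"]
o=onz(f,323,213,.075)
for v in (100,107,118,129,158,165,208,213): 
    p=onz(f,323,v,.075);print(v,round(((p-o)@BY)*1000,1))
for v,z in((133,.102),(156,.102),(145,.102)): 
    p=onz(f,323,v,z);print(v,z,p.round(4),((p-[.5282,.0011,0])@BY*1000).round(1))
cv2.imwrite("pics/w7.png",cv2.resize(im[85:225,250:400,::-1],None,fx=4,fy=4))
f=bot.grab_frame("top");cv2.imwrite("pics/t7.png",cv2.resize(f["img"][130:240,240:380,::-1],None,fx=5,fy=5))
E
```

```text
100 76.8
107 72.4
118 65.4
129 58.3
158 39.0
165 34.3
208 3.7
213 0.0
133 0.102 [0.5213 0.0282 0.102 ] 27.8
156 0.102 [0.5259 0.0155 0.102 ] 14.3
145 0.102 [0.5237 0.0216 0.102 ] 20.8
```

View pics/w7.png

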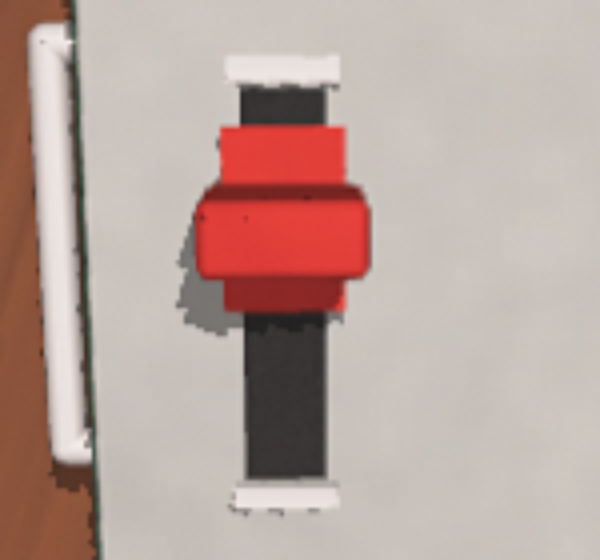

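View pics/t7.png

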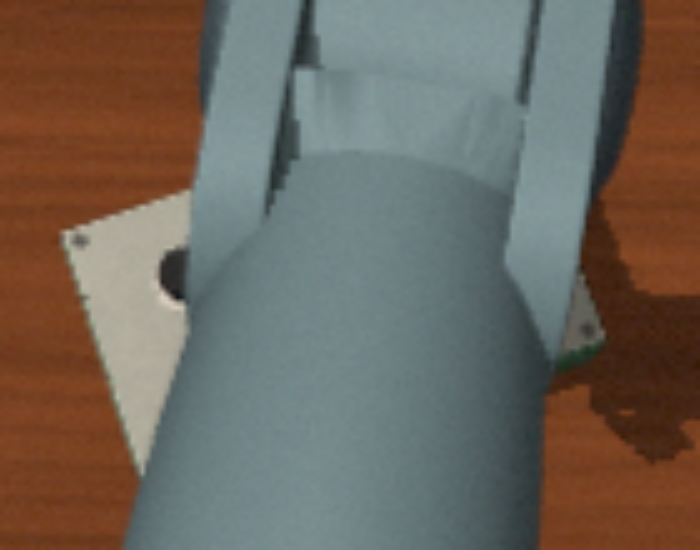

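The force rise suggests the end stop, but my picture measurement (about 21–24 mm) is not sharp. I'll level the tool and push again, a little firmer but still under about 15 N.

```bash
python3 - <<'E'
from h import *
c=np.array([.5282,.0011]); plan(c-.010*BY[:2],.088); plan(c+.004*BY[:2],.088)
E
```

```text
shift cm [-0.07 -0.94  7.16] turn [ 0.0137 -0.002  -0.0064]
t 24.6 tip [ 0.5361 -0.0182  0.1598] F [-0.41 -0.27 -0.16] open -0.0003
shift cm [-0.08 -2.34  7.14] turn [ 0.0137 -0.002  -0.0064]
t 24.6 tip [ 0.5361 -0.0182  0.1598] F [-0.41 -0.27 -0.16] open -0.0003
```

drive_tool(
  series=[-0.05,-0.5,3,0.0137,-0.002,-0.006,0,-0.05,-0.9,5.5,0.0137,-0.002,-0.006,0,-0.05,-0.9,7.1,0.0137,-0.002,-0.006,0,-0.05,-0.9,7.1,0.0137,-0.002,-0.006,0,-0.05,-0.9,7.1,0.0137,-0.002,-0.006,0],
)

```text
clock: 25.22
ee_pos: [0.5319, -0.0087, 0.2619]
tool_rot: [-0.0, 0.985, 0.173, -0.0]
ft_force: [1.3, 0.2, 0.2]
opening: 0.0001
```

drive_tool(
  series=[0,-0.5,0,0,0,0,0,0,-0.9,0,0,0,0,0,0,-1.1,0,0,0,0,0,0,-1.3,0,0,0,0,0,0,-1.3,0,0,0,0,0],
)

```text
clock: 25.85
ee_pos: [0.5275, 0.0037, 0.262]
tool_rot: [-0.0, 0.985, 0.174, -0.0]
ft_force: [-0.8, -0.8, 0.6]
opening: 0.0001
```

```bash
python3 - <<'E'
from h import *
c=np.array([.5282,.0011]); plan(c+.004*BY[:2],.088)
E
```

```text
shift cm [-0.02 -0.13  0.06] turn [-0.0004  0.0003 -0.0003]
t 25.85 tip [0.5274 0.0037 0.0886] F [-0.84 -0.76  0.65] open 0.0001
```

drive_tool(
  series=[0,-0.1,0,0,0,0,0,0,-0.2,0,0,0,0,0,0,-0.2,0,0,0,0,0,0,-0.2,0,0,0,0,0,0,-0.2,0,0,0,0,0],
)

```text
clock: 26.48
ee_pos: [0.5269, 0.0051, 0.262]
tool_rot: [0.001, 0.985, 0.173, -0.0]
ft_force: [1.6, -5.1, -1.7]
opening: -0.0001
```

drive_tool(
  series=[0,-0.1,0,0,0,0,0,0,-0.2,0,0,0,0,0,0,-0.2,0,0,0,0,0,0,-0.2,0,0,0,0,0,0,-0.2,0,0,0,0,0],
)

```text
clock: 27.1
ee_pos: [0.5268, 0.0058, 0.2621]
tool_rot: [0.003, 0.985, 0.173, 0.0]
ft_force: [1.9, -7.7, -2.9]
opening: -0.0002
```

```bash
python3 - <<'E'
from h import *
c=np.array([.5282,.0011]); plan(c+.004*BY[:2],.088)
E
```

```text
shift cm [-0.03  0.08  0.07] turn [ 0.0052  0.0009 -0.0019]
t 27.1 tip [0.527  0.0049 0.0887] F [ 1.92 -7.65 -2.9 ] open -0.0002
```

drive_tool(
  series=[0,-0.15,0,0,0,0,0,0,-0.3,0,0,0,0,0,0,-0.3,0,0,0,0,0,0,-0.3,0,0,0,0,0,0,-0.3,0,0,0,0,0],
)

```text
clock: 27.72
ee_pos: [0.5266, 0.0068, 0.2621]
tool_rot: [0.006, 0.985, 0.172, 0.0]
ft_force: [2.5, -11.4, -2.8]
opening: 0.0002
```

```bash
python3 - <<'E'
from h import *
c=np.array([.5282,.0011]); plan(c+.004*BY[:2],.088)
E
```

```text
shift cm [-0.04  0.19  0.08] turn [ 0.0113  0.0016 -0.0035]
t 27.725 tip [0.527  0.0049 0.0888] F [  2.5  -11.37  -2.78] open 0.0002
```

The tip has stayed put (y = 0.0049) while the force rose from 8 to 11 N, so the tab is against the end stop. I back off and do a final check.

drive_tool(
  series=[0,1.0,0,0,0,0,0,0,3.0,0,0,0,0,0,0,3.0,-4,0,0,0,0,0,3.0,-9,0,0,0,0,0,3,-12,0,0,0,0],
)

```text
clock: 28.35
ee_pos: [0.537, -0.0208, 0.3851]
tool_rot: [0.006, 0.985, 0.172, 0.002]
ft_force: [-0.5, 0.5, -0.3]
opening: 0.0002
```

drive_tool(
  series=[-1,6,-2,0,0,0,0,-3,12,-2,0,0,0,0,-6,18,-2,0,0,0,0,-8,23,-2,0,0,0,0,-8,23,-2,0,0,0,0],
)

```text
clock: 28.98
ee_pos: [0.5387, -0.269, 0.4071]
tool_rot: [0.006, 0.986, 0.168, 0.002]
ft_force: [1.0, 1.9, -0.3]
opening: 0.0002
```

drive_tool(
  series=[0,0,0,0,0,0,0,0,0,0,0,0,0,0,0,0,0,0,0,0,0,0,0,0,0,0,0,0,0,0,0,0,0,0,0],
)

```text
clock: 29.6
ee_pos: [0.5389, -0.2684, 0.4072]
tool_rot: [0.006, 0.986, 0.169, 0.002]
ft_force: [-0.2, -0.3, 0.2]
opening: 0.0001
```

```bash
python3 - <<'E'
from h import *
from plant import bot
for n in ("top","scene"):
    f=bot.grab_frame(n);cv2.imwrite(f"pics/{n}8.png",f["img"][:,:,::-1])
    if n=="top":
        c=f["img"][190:215,290:330].astype(int);m=(c[...,0]>120)&(c[...,1]<70)&(c[...,2]<70);v,u=np.nonzero(m)
        print(len(u),u.mean()+290,v.mean()+190); 
        p=onz(f,u.mean()+290,v.mean()+190,.095);p0=onz(f,314.3,200.1,.095);print("travel mm",(p-p0)@BY*1000,(p-p0)@BX*1000)
print(bot.state()["qd"].round(3),bot.state()["ft_force"])
E
```

```text
74 306.3378378378378 202.67567567567568
travel mm 22.591055504054953 0.40162489802144924
[-0.004 -0.    -0.    -0.001  0.    -0.001] [ 0.65997689 -0.27132459 -0.08852134]
```

View pics/top8.png

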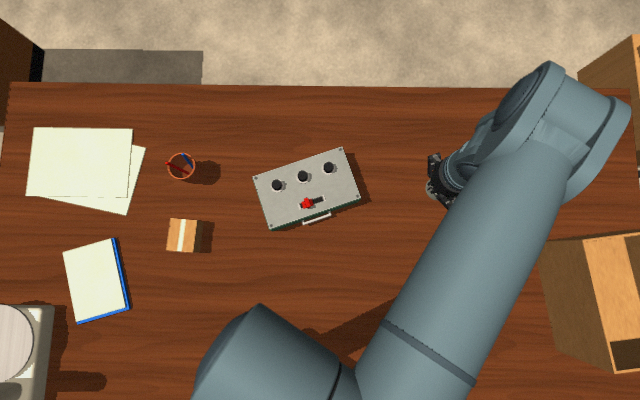

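The top view shows the tab at (306,203), about 23 mm from its start at (314,200). The carton and pot haven't moved, and the arm touches nothing.

```bash
python3 -c "
from plant import bot
print(bot.close_job())"
```

```text
the job is handed in; nothing more can be done
None
```

The box is locked, the red keeper tab is across to the left, and the job was handed in at about 30 s.

- **Bolts:** Only the left-hand bolt was out. It met the finger at 2.6 mm with 4.6 N, slightly above the 4 N light-feel limit. The right and middle caps went down about 7.5 mm at 1.3 N or less, so I left them as locked.
- **Pressing the left bolt:** I pressed the left cap about 18 mm down to its rubber stop, peaking at about 13.5 N. Felt again, it went down 4.6 mm at under 1 N, so it is now locked.
- **Keeper tab:** It slid past the 5 mm block to the end stop, where the fingertip stayed still as the force rose from 8 to 11 N. The last top picture gives 22.6 mm of travel against a nominal 24 mm. I put the gap down to measurement error of 1–2 mm, but no picture confirms the exact 24 mm.
- **Other objects:** The carton and the pen pot are where they stood in the last picture. The piston was hidden below the gripper in that picture, so I could not check it. The fingertips passed well above it, at about 0.23 m, and felt no contact.

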